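# Draw the finished sample carrier out of the loader

## Robot

A 6-joint arm with a two-finger parallel gripper is mounted at the origin on the work surface. World frame = base frame: x ahead of the robot, y to its left, z up, the work surface at z = 0. Lengths are in mm, angles in rad, forces in N, time in s.
With the tool pointing down it reaches from about 250 to 775 mm from the base axis. Payload 4 kg.
Tool frame: the origin (TCP) lies on the centre line of the jaws, within the pads' length; the fingertips stand 22 mm ahead of it and the grasp point (between the pads) lies 3 mm ahead of it (bot.tip_reach is the distance from the TCP to the fingertips, in mm); z points along the fingers, y is the line along which they close (so a half turn about z gives the same grasp; the last joint's range is limited). The gripper opens to 94 mm and grips with 3 to 60 N. Pads are 16 mm wide; open, the fingers measure 119 mm over their backs; the gripper's body (75 mm by 177 mm) begins 78 mm behind the grasp point.
Start: joints at [-1.433, 0.087, 1.371, -0, 1.684, -0.103], TCP at [131.16, -534.149, 227.506] pointing down, gripper open.
Joint ranges: [-3.1, 3.1], [-0.76, 2.03], [0.27, 2.55], [-1.08, 4.22], [0.17, 2.65], [-2.57, 2.57]. Speed limits (rad/s): [2.79, 2.79, 3.14, 3.14, 3.14, 3.14].

## Interface

Orientations are given as a rotation vector (axis times angle).
In Python, from cell import bot gives the robot as it stands.
- The arm moves only by the shell command python3 -m jog 'ROWS' [FORCE]. ROWS is JSON, a list of rows, each a list of 3 entries, a list of its own where there are three numbers: the shift along the tool's x, y, z in m, then the turn about the tool's z in rad, then the opening in per cent of the stroke, from 0 (shut) to 100 (fully open). In form: [[[dx, dy, dz], twist, jaw], ...]. A call has 1 to 5 rows; each row shifts and turns the commanded pose from where the row before left it, along the tool's axes as they then stand; what a row does not reach is not made up. A row lasts 1/10 s, in which the tool goes at most 50 mm and 8.59 degrees, less where a joint would pass 70% of its speed; a pose out of reach is approached as far as the arm can. A call is refused whole if a number of a shift passes 0.05 or a number of a turn 0.15, either way. A call with a gripper value outside its range is refused whole. The fingers move at their own pace and stop on an object; FORCE is the grip in N (left out, the last holds). Time passes only in rows, so rows that do not move let the fingers close. It gives the time, the measured TCP pose, the force, the opening and the grip force at its end, in the units of the state.
- bot.get_state(): the state, without advancing time (a new reading comes with each control period).
- bot.read_camera(name): name is "scene" or "top"; returns a dict with "frame" (480x640x3 uint8, red, green, blue), "range_z" (480x640 float32, mm along the optical axis (not along the pixel's ray), 0 where there is no reading), "intrinsics" (3x3 intrinsics, pixels), "R" (3x3) and "t" (3): a world point X has camera coordinates R X + t. Camera axes: x right, y down, z forward; pixel columns grow to the right and rows downward; lengths in mm; the calibration is good to about 2 mm. A picture is of the moment at which its call begins.
- bot.hand_in(): hands the job in; it is judged then, once.
The state is a dict: "time_s": time; "qpos": joint angles; "joint_velocities": joint speeds; "joint_torque": joint torques, N m; "tool_pos": TCP position; "tool_rot": TCP orientation; "force": force on the tool from outside, world axes, zero at the start; "moment": the same for the moment, N m; "finger_gap": finger opening in mm; "grip_force": force on a finger pad.
Only numpy, scipy, OpenCV 4.12 (cv2) and the standard library are available. Lean on these libraries where they do the work, as an engineer would, in place of code of your own. Each camera call takes 0.05 s, during which the arm holds its last target. There are 200 camera calls.

## Task

The samples with the red caps have been measured: hook a fingertip behind the lip at the front of their carrier and draw the carrier out along its track, slowly and smoothly, all the way to the end stop, then take the hand away and leave it there. Do not grip anything and do not push on the rack or the tubes; the lilac and green carriers stay home, and the things on the bench stay where they are.

Things in the scene. Friction and masses are not known exactly. Their poses are not given: they have to be found in the camera images.
- red_carrier (a joint): draw-out of the finished carrier, in m: 0 fully home, 0.120 at the end stop. A grey slide, 205 mm long, keyed into a level straight track (cannot be lifted or turned), with a row of seven tubes with RED caps clipped in a white rack and, at its front, a hand pull: a pocket open at the top, behind a pale lip. About 2 N of friction, 0.5 kg, no spring: it stays where it is left.
- red_hook (a point): middle of that pocket, 2 mm above the top of the lip; moves with the carrier. z up; -x is the way the carrier is drawn out; y across. The pocket is 42 mm long (x), 40 wide (y), its floor 62 mm below this point. From here the lip's inner face is 21 mm to -x; the back wall 21 mm to +x and the cheeks 20 mm either side, tops 26 mm below; the first tube 35 mm to +x, cap tops 7 mm above.
- red_lip (a point): middle of that lip's inner face, the one to pull on; axes as red_hook. The lip is an upright pale plate, 40 mm wide, 6 thick, its top 98 mm above the bench, 31 mm above this point. On its outer side sits a white label plate, 5 mm thick, with a red mark; pressing that and the inner face at once is pinching. The cheeks cover the lip's ends.
- lilac_carrier (a joint): the same reading for the carrier with LILAC caps, of the same make: 0 home, where it stays.
- lilac_hook (a point): its point like red_hook.
- green_carrier (a joint): the same reading for the carrier with GREEN caps, of the same make: 0 home, where it stays.
- green_hook (a point): its point like red_hook.
- loader: sample loader, fixed: grey deck, 255 by 240 mm, three parallel tracks 66 mm apart (which carrier is in which varies), each with a black end stop at the deck's front edge; behind it a cream hood, 230 mm deep, 280 wide, 212 tall. Origin on the bench below the middle of the hood's front face; -x points out over the deck. A carrier's hook point at home is 89 mm before that face.
- jar: clear specimen jar with a yellow lid, 58 mm across, 65 mm tall, standing before the front of the deck; origin at the centre of its underside.
- reagent: amber reagent bottle with a white cap, 48 mm across, 95 mm tall, standing beside the deck; origin at the centre of its underside.
- forceps: steel forceps, 130 mm long, 6 mm high, lying before the front of the deck; origin at the middle, x along their length.
- tip_box: blue pipette-tip box with a pale lid, 120 by 80 mm, 66 mm tall, beside the hood; origin at the centre of its underside, x along its length.

How it is judged:
By the outcome, as a careful person would: the job done as asked, in the order asked, and still so for the second after the job is handed in, with the robot touching nothing.
It also fails if it takes over 35 s, if anything falls off the work surface, if the arm or the gripper's body presses on something with over 40 N, if the wrist force passes 120 N, or if a joint passes its speed limit or range.

## Working session

There is one attempt and no reset: what is moved stays moved. The work goes in short steps, Python scripts to look and compute and a shell command to move; the robot and the scene stay as the last step left them, time stands still between calls to the robot, and variables do not carry over. Pictures are saved under pics/ and viewed, at most 10 in all, crops included, and the job is handed in when it is done.

```bash
mkdir -p pics
cat > h.py <<'E'
from cell import bot
import numpy as np, cv2, pickle
def shot(n,name):
    c=bot.read_camera(n); pickle.dump(c,open(f'pics/{name}.pkl','wb')); cv2.imwrite(f'pics/{name}.png',c['frame'][:,:,::-1]); return c
def load(name): return pickle.load(open(f'pics/{name}.pkl','rb'))
def pt(c,u,v):
    z=c['range_z'][int(v),int(u)]; p=np.linalg.inv(c['intrinsics'])@np.array([u,v,1])*z
    return c['R'].T@(p-c['t'])
def ptz(c,u,v,Z):
    o=-c['R'].T@c['t']; d=c['R'].T@np.linalg.inv(c['intrinsics'])@np.array([u,v,1.]); return o+d*(Z-o[2])/d[2]
def proj(c,X):
    p=c['intrinsics']@(c['R']@np.array(X)+c['t']); return p[:2]/p[2]
E
python3 - <<'E'
from h import *
for n in('scene','top'): shot(n,n+'0')
s=bot.get_state(); print(s['tool_pos'],s['tool_rot'],s['finger_gap'],s['time_s'])
E
```

```text
[ 131.11289902 -533.68012416  226.43371322] [-3.11689518e+00 -3.77111135e-01  1.34479460e-05] 94.30444000899554 0.1
```

View pics/top0.png

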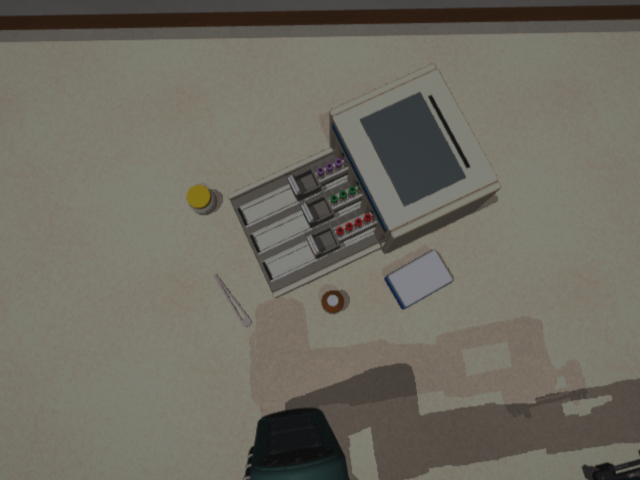

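View pics/scene0.png

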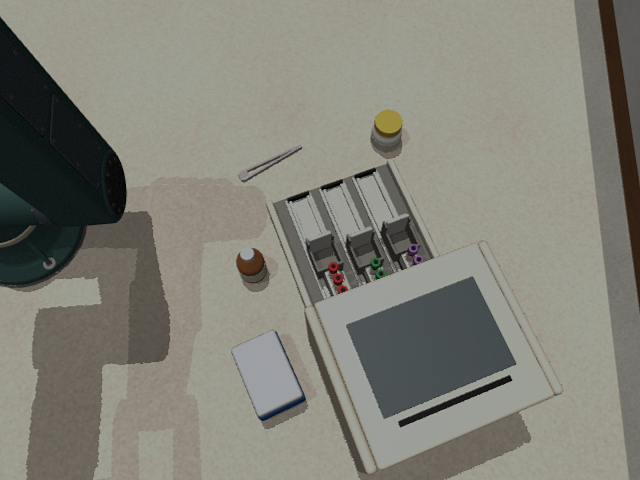

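The red carrier is the near track. Its pocket is at about (325,241) in the top view and (322,258) in the scene view. The jar is at top (200,197), the forceps at (233,300) and the reagent at (333,301). I'll enlarge both views next.

Run:
```python
from h import *
a=load('top0')['frame'][140:300,225:395,::-1]; b=load('scene0')['frame'][155:315,265:435,::-1]
cv2.imwrite('pics/c0.png',np.hstack([cv2.resize(a,None,fx=2.35,fy=2.35*1.5,interpolation=2) if 0 else cv2.resize(a,(400,376),interpolation=2),cv2.resize(b,(400,376),interpolation=2)]))
c=load('top0')
# hood roof plane corners, deck corners in top view
for n,(u,v,Z) in dict(hoodFL=(331,111,212),hoodFR=(386,236,212),hoodBR=(499,187,212),hoodBL=(434,66,212)).items(): print(n,ptz(c,u,v,Z).round(1))
for n,u,v in (('rpocket',326,242),('rlip',313,245),('gpocket',319,212),('lpocket',305,184),('cap1',340,231),('cap4',368,217),('gcap',334,199),('roof',410,150),('jar',199,196),('reag',333,300),('bench',150,300)): print(n,pt(c,u,v).round(1))
s=load('scene0')
for n,u,v in (('rlip top',319,239),('glip',359,233),('llip',397,221),('jar',388,124),('cap1',334,268)): print('s',n,pt(s,u,v).round(1))
```

```text
hoodFL [774.8 -52.5 212. ]
hoodFR [ 529.6 -151.   212. ]
hoodBR [ 619.9 -364.1  212. ]
hoodBL [ 864.  -253.9  212. ]
rpocket [549.4 -38.8  33.2]
rlip [533.5 -12.6  94. ]
gpocket [615.3 -24.3  34.7]
lpocket [678.    5.7  36.2]
cap1 [559.9 -68.1 104.8]
cap4 [ 587.5 -125.4  108.3]
gcap [627.1 -56.7 104. ]
roof [ 695.3 -201.5  209.1]
jar [646.5 230.5  66.7]
reag [421.3 -52.1  91.5]
bench [431.7 346.7  -1.5]
s rlip top [538.2 -18.7  89.7]
s glip [603.4  -7.   97.3]
s llip [666.1  21.6  89.8]
s jar [648.6 224.3  65.9]
s cap1 [565.9 -73.  106.6]
```

View pics/c0.png

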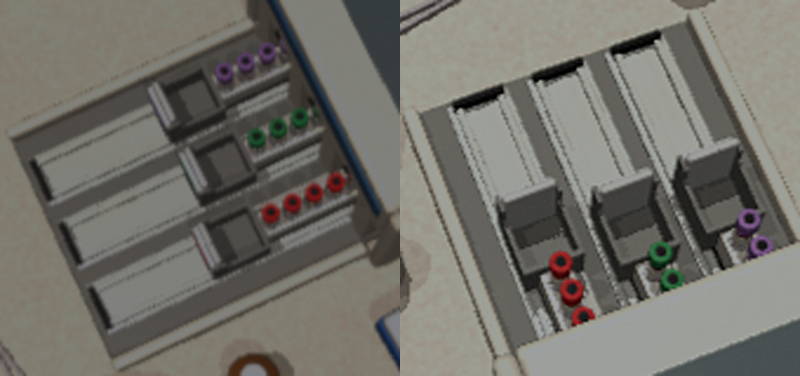

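```bash
cat >> h.py <<'E'
def cloud(c):
    v,u=np.mgrid[0:480,0:640]; z=c['range_z']; P=np.stack([u*z,v*z,z],-1)@np.linalg.inv(c['intrinsics']).T
    P=(P-c['t'])@c['R']; P[z<=0]=-999; return P
E
python3 - <<'E'
from h import *
for n in('top0','scene0'):
    c=load(n);P=cloud(c)
    m=(P[...,2]>195)&(P[...,2]<225)&(P[...,0]>480)&(P[...,0]<900)&(P[...,1]<0)
    r=cv2.minAreaRect(P[m][:,:2].astype(np.float32)); print(n,'roof',np.round(r[0],1),np.round(r[1],1),round(r[2],2),np.median(P[m][:,2]).round(1))
    h=cv2.cvtColor(c['frame'],cv2.COLOR_RGB2HSV); H,S,V=cv2.split(h)
    for col,k in dict(red=((H<6)|(H>174)),green=(H>60)&(H<90),lilac=(H>125)&(H<150)).items():
        k=k&(S>90)&(V>50)&(P[...,2]>85)&(P[...,2]<125)&(P[...,0]>480)
        N,L,st,ce=cv2.connectedComponentsWithStats(k.astype(np.uint8))
        for i in range(1,N):
            if st[i,4]>8: print(col,st[i,4],ce[i].round(1),ptz(c,*ce[i],105).round(1))
    # lip tops
    k=(P[...,2]>89)&(P[...,2]<102)&(P[...,0]>480)&(P[...,0]<720)&(P[...,1]>-60)&(P[...,1]<70)
    N,L,st,ce=cv2.connectedComponentsWithStats(k.astype(np.uint8))
    for i in range(1,N):
        if st[i,4]>15:
            r=cv2.minAreaRect(P[L==i][:,:2].astype(np.float32)); print('lip',st[i,4],ce[i].round(1),P[L==i].mean(0).round(1),np.round(r[1],1),round(r[2],1))
E
```

```text
top0 roof [ 700.8 -208.1] [282.4 233.7] 24.81 212.3
red 51 [367.3 217.3] [ 587.6 -124.2  105. ]
red 45 [358.  221.7] [ 578.6 -105.   105. ]
red 51 [348.8 226.1] [569.9 -86.  105. ]
red 47 [339.4 230.6] [560.8 -66.9 105. ]
green 37 [351.8 189.8] [645.7 -93.6 105. ]
green 35 [342.8 194.2] [636.8 -75.  105. ]
green 32 [333.6 198.2] [628.6 -55.9 105. ]
lilac 31 [338.  162.4] [704.9 -66.1 105. ]
lilac 29 [328.9 166.6] [696.  -47.1 105. ]
lilac 26 [319.9 170.8] [687.2 -28.3 105. ]
lip 60 [294.4 182.7] [664.9  25.2  96.5] [42.4  6.6] 24.0
lip 60 [307.5 210.2] [605.8  -1.8  96.6] [42.9  6.2] 25.9
lip 60 [313.3 242.8] [537.7 -13.4  96.2] [40.8  7.1] 28.5
scene0 roof [ 701.5 -210.6] [280.9 230.6] 24.83 212.9
red 83 [332.6 267.1] [563.5 -71.1 105. ]
red 128 [339.  282.4] [575.2 -95.8 105. ]
green 55 [375.2 262.1] [631.1 -58.4 105. ]
green 48 [380.1 273.3] [639.4 -76.8 105. ]
lilac 38 [413.  249.8] [691.2 -33.7 105. ]
lilac 30 [418.5 259.5] [700.2 -49.7 105. ]
lip 113 [396.9 219.3] [665.3  22.2  95.7] [45.7  8.2] 27.2
lip 114 [360.8 232.2] [606.3  -4.6  95.5] [41.6 10.8] 24.8
lip 125 [318.7 236.7] [537.8 -16.9  95.5] [44.1  9.4] 17.6
lip 29 [410.6 252.3] [688.5 -35.1  96.2] [ 6.5 15.3] 73.7
```

The roof gives a yaw of about 24.9°, so the pull direction is d=(-0.421,0.907). The red hook is near (548,-37). Lilac and green are at home, about 88 mm from the hood, but red is already drawn out about 17 mm. So about 103 mm of travel remains. I'll close the jaws, raise the hand and set the jaw line across the track.

```bash
python3 -m jog '[[[0,0,-0.01],-0.147,0],[[0,0,-0.01],-0.147,0],[[0,0,-0.01],-0.147,0],[[0,0,-0.01],-0.147,0],[[0,0,-0.01],-0.147,0]]' 10
python3 -m jog '[[[0,0,0],-0.147,0],[[0,0,0],-0.147,0],[[0,0,0],-0.147,0],[[0,0,0],-0.147,0],[[0,0,0],-0.147,0]]'
python3 -m jog '[[[0,0,0],-0.147,0],[[0,0,0],-0.147,0],[[0,0,0],0,0],[[0,0,0],0,0]]'
cat >> h.py <<'E'
from scipy.spatial.transform import Rotation as Ro
def to(p):
    s=bot.get_state(); R=Ro.from_rotvec(s['tool_rot']).as_matrix(); print('t',round(s['time_s'],2),'pos',np.round(s['tool_pos'],1),'gap',round(s['finger_gap'],1),'F',np.round(s['force'],1))
    print('yang',np.degrees(np.arctan2(R[1,1],R[0,1])).round(2),'z',R[:,2].round(4),'shift mm',(R.T@(np.array(p)-s['tool_pos'])).round(1))
E
python3 -c "
from h import *
to([548,-37,270])"
```

```text
time_s: 0.6
tool_pos: [131.1, -533.9, 277.2]
tool_rot: [-2.77, -1.481, -0.001]
force: [-0.3, -0.1, 0.3]
finger_gap: 57.4
grip_force: 0.0
time_s: 1.1
tool_pos: [131.1, -533.9, 276.8]
tool_rot: [-2.053, -2.377, -0.001]
force: [0.2, -0.5, 0.2]
finger_gap: 17.6
grip_force: 0.0
time_s: 1.5
tool_pos: [131.1, -534.0, 277.1]
tool_rot: [-1.695, -2.645, -0.001]
force: [0.2, -0.6, -0.2]
finger_gap: 0.5
grip_force: 0.0
t 1.5 pos [ 131.1 -534.   277.1] gap 0.5 F [ 0.2 -0.6 -0.2]
yang 24.69 z [-1.e-04  8.e-04 -1.e+00] shift mm [277.4 586.4   7.4]
```

```bash
python3 -m jog '[[[0.017,0.036,0],0,0],[[0.017,0.036,0],0,0],[[0.017,0.036,0],0,0],[[0.017,0.036,0],0,0],[[0.017,0.036,0],0,0]]' >/dev/null
python3 -m jog '[[[0.017,0.036,0],0,0],[[0.017,0.036,0],0,0],[[0.017,0.036,0],0,0],[[0.017,0.036,0],0,0],[[0.017,0.036,0],0,0]]' >/dev/null
python3 -m jog '[[[0.017,0.036,0],0,0],[[0.017,0.036,0],0,0],[[0.017,0.036,0],0,0],[[0.017,0.036,0],0,0],[[0.017,0.036,0],0,0]]' >/dev/null
python3 -m jog '[[[0.017,0.036,0],0,0],[[0,0,0],0,0]]' >/dev/null
python3 -c "
from h import *
to([548,-37,130])"
```

```text
t 3.2 pos [541.1 -41.7 276.2] gap 0.3 F [ 0.4 -0.2 -0.2]
yang 25.05 z [-0.0011  0.0017 -1.    ] shift mm [  1.    8.3 146.2]
```

```bash
python3 -m jog '[[[0.001,0.008,0.025],0,0],[[0,0,0.025],0,0],[[0,0,0.025],0,0],[[0,0,0.025],0,0],[[0,0,0.023],0,0]]' >/dev/null
python3 -m jog '[[[0,0,0],0,0],[[0,0,0],0,0]]' >/dev/null
python3 - <<'E'
from h import *
to([548,-37,77])
a=shot('scene1' and 'scene','s1'); b=shot('top','t1')
A=a['frame'][195:315,275:403,::-1]; B=b['frame'][180:300,250:378,::-1]
cv2.imwrite('pics/c1.png',np.hstack([cv2.resize(x,(400,375),interpolation=2) for x in (A,B)]))
E
```

```text
t 3.9 pos [545.8 -41.5 154.7] gap 0.5 F [-0.  -0.   0.5]
yang 24.77 z [-6.e-04 -3.e-04 -1.e+00] shift mm [ 3.2  3.9 77.7]
```

View pics/c1.png

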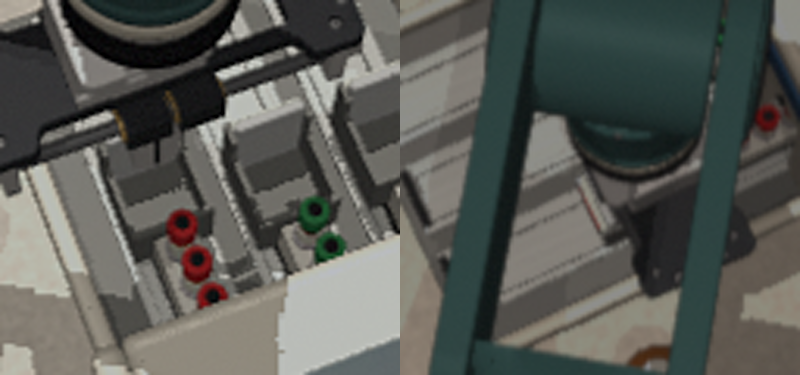

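Run:
```python
from h import *
c=load('s1'); P=cloud(c); p=np.array([545.8,-41.5,0]); e=np.array([.907,.421,0]); d=np.array([-.421,.907,0]); k=400/128
f=lambda X:((proj(c,X)-[275,195])*k).round(0)
for z in (132.7,155,175,205):
  print(z,[f(p+[0,0,z]+a*e-8*d) for a in(-12.5,0,12.5)])
for n,X in dict(lipinnertop=[541,-18,98]).items(): print(n,f(X))
hk=np.array([548,-37,0])
print('lip',[f(hk+21*d+a*e+[0,0,98]) for a in(-20,20)],'back',[f(hk-21*d+a*e+[0,0,74]) for a in(-20,20)])
# crop points deprojected
for u,v in((145,120),(195,100),(122,140),(165,140),(215,110),(130,150),(150,150),(165,150)):
  print(u,v,pt(c,275+u/k,195+v/k).round(1))
x=c['frame'][195:265,290:360,::-1]; cv2.imwrite('pics/c2.png',cv2.resize(x,(600,600),interpolation=2))
```

```text
132.7 [array([131., 172.]), array([154., 164.]), array([178., 155.])]
155 [array([130., 157.]), array([154., 148.]), array([178., 139.])]
175 [array([130., 142.]), array([154., 133.]), array([178., 124.])]
205 [array([129., 118.]), array([154., 109.]), array([179., 100.])]
lipinnertop [143. 131.]
lip [array([103., 143.]), array([175., 118.])] back [array([133., 229.]), array([203., 203.])]
145 120 [547.1 -73.7 253.9]
195 100 [568.1 -63.4 254.8]
122 140 [537.4 -80.1 244.9]
165 140 [554.4 -49.  167.1]
215 110 [577.  -64.5 247.2]
130 150 [537.3 -49.5 152. ]
150 150 [547.3 -50.9 157.2]
165 150 [554.4 -48.  151. ]
```

View pics/c2.png

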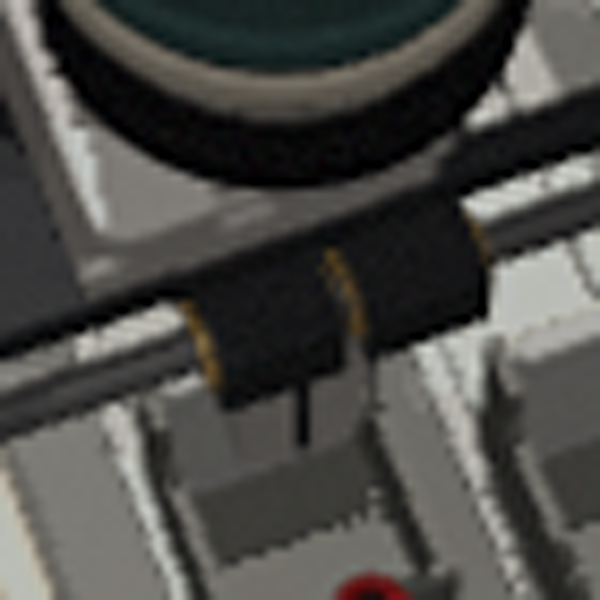

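The grey closed fingertips are at (303,450) in the crop, right where the projection puts them over the pocket. I need +3 mm in x and +4 mm in y, then straight down.

```bash
python3 -m jog '[[[0.003,0.004,0.005],0,0],[[0,0,0],0,0],[[0,0,0.015],0,0],[[0,0,0.015],0,0],[[0,0,0],0,0]]'
python3 -c "
from h import *
to([548,-37,77])"
```

```text
time_s: 4.5
tool_pos: [546.3, -36.1, 115.5]
tool_rot: [-1.688, -2.642, 0.004]
force: [-0.2, -0.5, -0.4]
finger_gap: 0.3
grip_force: 0.0
t 4.5 pos [546.3 -36.1 115.5] gap 0.3 F [-0.2 -0.5 -0.4]
yang 24.87 z [-0.0069  0.001  -1.    ] shift mm [-1.7  1.4 38.5]
```

```bash
python3 -m jog '[[[0,0.001,0.012],0,0],[[0,0,0.012],0,0],[[0,0,0.012],0,0],[[0,0,0],0,0]]'
python3 - <<'E'
from h import *
to([548,-37,77])
a=shot('scene','s2')
x=a['frame'][205:285,290:370,::-1]; cv2.imwrite('pics/c3.png',cv2.resize(x,(600,600),interpolation=2))
E
```

```text
time_s: 4.9
tool_pos: [547.8, -35.8, 80.6]
tool_rot: [-1.689, -2.644, 0.003]
force: [-0.7, 0.4, 0.5]
finger_gap: 0.6
grip_force: 0.0
t 4.9 pos [547.8 -35.8  80.6] gap 0.6 F [-0.7  0.4  0.5]
yang 24.86 z [-4.9e-03  7.0e-04 -1.0e+00] shift mm [-1.1 -0.3  3.6]
```

View pics/c3.png

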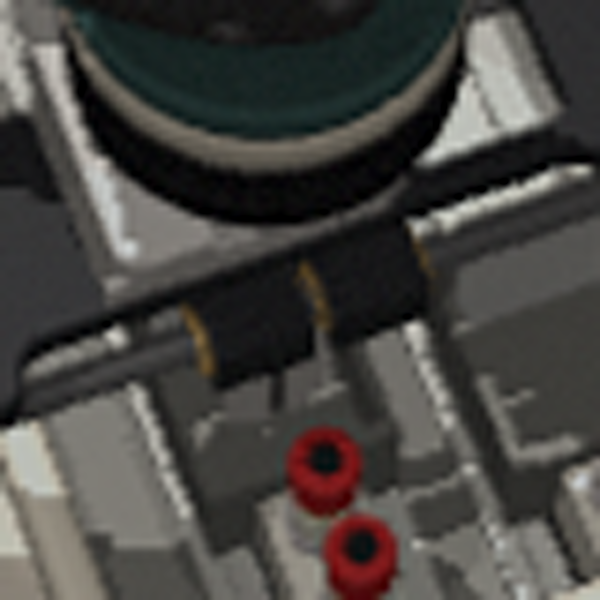

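The fingers are in the pocket (tip near (275,410)) and the force reads about zero. Next I'll approach the lip gently.

```bash
python3 -m jog '[[[0.002,0,0.001],0,0],[[0.002,0,0.001],0,0],[[0.002,0,0.001],0,0],[[0.002,0,0],0,0],[[0.002,0,0],0,0]]'
python3 -m jog '[[[0.002,0,0],0,0],[[0.002,0,0],0,0],[[0.002,0,0],0,0],[[0.002,0,0],0,0],[[0.002,0,0],0,0]]'
python3 -m jog '[[[0.002,0,0],0,0],[[0.002,0,0],0,0],[[0.002,0,0],0,0],[[0.002,0,0],0,0],[[0.002,0,0],0,0]]'
python3 -c "
from h import *
to([548,-37,77])"
```

```text
time_s: 5.45
tool_pos: [545.3, -26.8, 80.7]
tool_rot: [1.691, 2.647, 0.0]
force: [-0.9, -0.3, 0.0]
finger_gap: 0.6
grip_force: 0.0
time_s: 5.95
tool_pos: [541.2, -18.0, 80.7]
tool_rot: [1.691, 2.647, -0.0]
force: [1.2, -1.9, 0.7]
finger_gap: 0.4
grip_force: 1.1
time_s: 6.45
tool_pos: [537.0, -8.7, 80.7]
tool_rot: [1.691, 2.647, 0.0]
force: [0.9, -1.7, 0.8]
finger_gap: 0.7
grip_force: 1.1
t 6.45 pos [537.   -8.7  80.7] gap 0.7 F [ 0.9 -1.7  0.8]
yang 24.87 z [ 4.e-04 -2.e-04 -1.e+00] shift mm [-30.3  -1.9   3.7]
```

```bash
R='x'; python3 -m jog '[[[0.0025,0,0],0,0],[[0.003,0,0],0,0],[[0.003,0,0],0,0],[[0.003,0,0],0,0],[[0.003,0,0],0,0]]'
python3 -m jog '[[[0.003,0,0],0,0],[[0.003,0,0],0,0],[[0.003,0,0],0,0],[[0.003,0,0],0,0],[[0.003,0,0],0,0]]'
python3 -m jog '[[[0.003,0,0],0,0],[[0.003,0,0],0,0],[[0.003,0,0],0,0],[[0.003,0,0],0,0],[[0.003,0,0],0,0]]'
python3 -m jog '[[[0.003,0,0],0,0],[[0.003,0,0],0,0],[[0.003,0,0],0,0],[[0.003,0,0],0,0],[[0.003,0,0],0,0]]'
python3 -c "
from h import *
to([548,-37,77])
p=bot.get_state()['tool_pos'];print(p[:2]@[-.421,.907],p[:2]@[.907,.421])"
```

```text
time_s: 6.95
tool_pos: [530.8, 4.6, 80.5]
tool_rot: [1.691, 2.647, 0.0]
force: [1.1, -1.7, 1.5]
finger_gap: 0.8
grip_force: 1.1
time_s: 7.45
tool_pos: [524.4, 18.2, 80.5]
tool_rot: [1.691, 2.648, 0.0]
force: [1.3, -1.1, 0.4]
finger_gap: 0.6
grip_force: 1.1
time_s: 7.95
tool_pos: [518.1, 31.8, 80.4]
tool_rot: [1.691, 2.648, -0.0]
force: [1.8, -1.1, 0.9]
finger_gap: 0.8
grip_force: 1.1
time_s: 8.45
tool_pos: [511.7, 45.4, 80.4]
tool_rot: [1.691, 2.648, -0.0]
force: [3.0, -0.1, 1.1]
finger_gap: 1.0
grip_force: 1.1
t 8.45 pos [511.7  45.4  80.4] gap 1.0 F [ 3.  -0.1  1.1]
yang 24.87 z [-0.e+00 -1.e-04 -1.e+00] shift mm [-90.   -1.8   3.4]
-174.28324393037457 483.26316288498793
```

```bash
python3 -m jog '[[[0.0025,0.0003,0],0,0],[[0.002,0.0003,0],0,0],[[0.002,0.0003,0],0,0],[[0.002,0.0003,0],0,0],[[0.002,0.0003,0],0,0]]'
python3 - <<'E'
from h import *
to([548,-37,77])
a=shot('scene','s3');b=shot('top','t3')
A=a['frame'][165:285,265:393,::-1]; B=b['frame'][180:300,220:348,::-1]
cv2.imwrite('pics/c4.png',np.hstack([cv2.resize(x,(400,375),interpolation=2) for x in (A,B)]))
E
```

```text
time_s: 8.95
tool_pos: [508.1, 55.3, 80.0]
tool_rot: [-1.691, -2.647, 0.002]
force: [-0.8, -2.5, 1.1]
finger_gap: 0.3
grip_force: 1.1
t 8.95 pos [508.1  55.3  80. ] gap 0.3 F [-0.8 -2.5  1.1]
yang 24.86 z [-1.7e-03 -4.0e-04 -1.0e+00] shift mm [-100.5   -2.6    3. ]
```

View pics/c4.png

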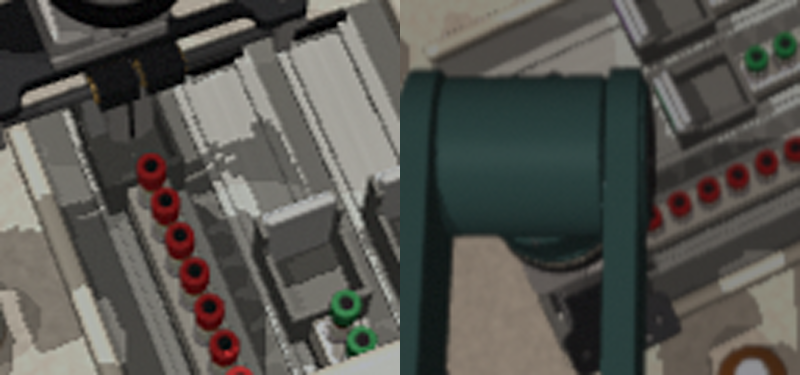

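The red carrier is following: seven red caps are out in a row, and green and lilac haven't moved. About 16 mm is left, so I'll go slowly to the stop.

```bash
python3 -m jog '[[[0.002,0,0],0,0],[[0.002,0,0],0,0],[[0.002,0,0],0,0],[[0.002,0,0],0,0],[[0.002,0,0],0,0]]'
python3 -m jog '[[[0.0015,0,0],0,0],[[0.001,0,0],0,0],[[0.001,0,0],0,0]]'
python3 -m jog '[[[0.001,0,0],0,0],[[0.001,0,0],0,0]]'
```

```text
time_s: 9.55
tool_pos: [504.5, 64.5, 80.4]
tool_rot: [-1.691, -2.648, 0.0]
force: [1.3, -2.4, -0.8]
finger_gap: 0.4
grip_force: 1.1
time_s: 9.85
tool_pos: [503.6, 66.8, 80.5]
tool_rot: [1.69, 2.646, -0.002]
force: [2.8, -5.1, -2.4]
finger_gap: 0.5
grip_force: 3.3
time_s: 10.05
tool_pos: [503.6, 66.8, 80.6]
tool_rot: [1.689, 2.642, -0.005]
force: [4.7, -10.5, -4.8]
finger_gap: 0.7
grip_force: 5.7
```

The force climbs to 11 N with no motion, so the carrier is at the end stop. I'll back off to mid-pocket and lift straight out.

```bash
python3 -m jog '[[[-0.002,0,0],0,0],[[-0.003,0,0],0,0],[[-0.004,0,0],0,0],[[-0.004,0,0],0,0],[[0,0,0],0,0]]'
python3 -m jog '[[[0,0,-0.01],0,0],[[0,0,-0.02],0,0],[[0,0,-0.02],0,0],[[0,0,-0.03],0,0],[[0,0,-0.03],0,0]]'
python3 -m jog '[[[0,0,-0.04],0,0],[[0,0,-0.04],0,0],[[0,0,0],0,0]]'
```

```text
time_s: 10.55
tool_pos: [508.0, 57.4, 80.6]
tool_rot: [1.692, 2.647, 0.001]
force: [-0.0, 1.1, -0.1]
finger_gap: 0.6
grip_force: 0.0
time_s: 11.05
tool_pos: [507.4, 57.9, 192.0]
tool_rot: [-1.69, -2.648, -0.0]
force: [1.0, -0.3, 1.0]
finger_gap: 0.2
grip_force: 0.0
time_s: 11.35
tool_pos: [510.2, 57.9, 278.7]
tool_rot: [1.684, 2.638, 0.012]
force: [-0.4, -0.2, 1.3]
finger_gap: 0.4
grip_force: 0.0
```

Moving the hand toward the base (tool -y), clear of the view, to check.

```bash
python3 -m jog '[[[0,-0.04,0],0,0],[[0,-0.04,0],0,0],[[0,-0.04,0],0,0],[[0,-0.04,0],0,0],[[0,0,0],0,0]]'
python3 - <<'E'
from h import *
a=shot('scene','s4');b=shot('top','t4')
A=a['frame'][95:315,225:445,::-1]; B=b['frame'][130:330,180:400,::-1]
cv2.imwrite('pics/c5.png',np.hstack([cv2.resize(x,(400,400),interpolation=2) for x in (A,B)]))
for c in(a,b):
    P=cloud(c); k=(P[...,2]>89)&(P[...,2]<102)&(P[...,0]>440)&(P[...,0]<720)&(P[...,1]>-60)&(P[...,1]<130)
    N,L,st,ce=cv2.connectedComponentsWithStats(k.astype(np.uint8))
    for i in range(1,N):
        if st[i,4]>15: p=P[L==i].mean(0); print(st[i,4],p.round(1),'s',(p[:2]@[-.421,.907]).round(1))
E
```

```text
time_s: 11.85
tool_pos: [359.7, -10.4, 271.0]
tool_rot: [1.694, 2.644, -0.0]
force: [-0.0, 0.1, 1.0]
finger_gap: 0.4
grip_force: 0.0
117 [496.4  76.2  95.4] s -139.9
125 [665.   22.3  95.2] s -259.7
25 [520.9  17.7  96.2] s -203.3
25 [529.8  -1.   95.6] s -224.0
115 [605.9  -5.2  95.8] s -259.8
23 [539.  -20.5  96. ] s -245.5
21 [546.7 -38.7  95.5] s -265.2
28 [688.5 -35.2  96. ] s -321.8
23 [556.9 -57.7  96.6] s -286.8
63 [665.7  25.7  96. ] s -256.9
58 [605.   -2.3  96.5] s -256.8
66 [493.8  78.   95.9] s -137.1
```

View pics/c5.png

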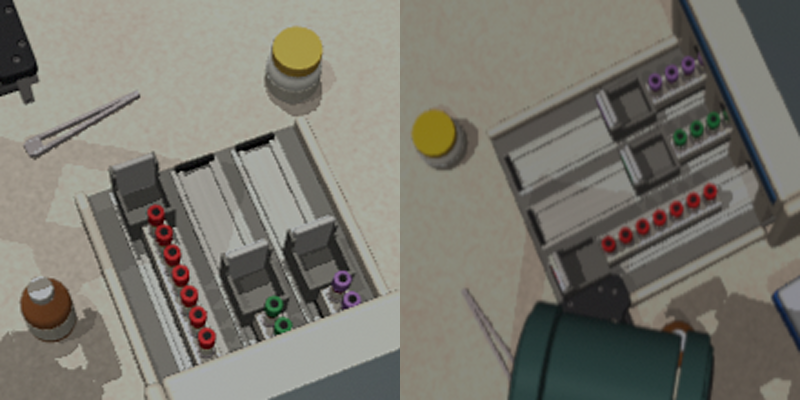

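In both cameras the red lip sits 119.8 mm ahead of the lilac and green lips, so it is at the end stop. The other items haven't moved and the hand is clear.

```bash
python3 -c "
from cell import bot
print(bot.hand_in())"
```

```text
the job is handed in; nothing more can be done
None
```

The red carrier is drawn out to its end stop, about 119.8 mm by camera; lilac and green are still home, nothing on the bench was touched, the hand is clear, and the job is handed in.

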